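# Step a cup tray under a seasoning doser

### The job

Slide the cup tray by its black knob until the red cup is centred under the doser's nozzle and keep it still there for a good second while it gets its dose. Then slide on until the blue cup is centred under the nozzle, let go and leave it there. Both cups stay seated in the tray.

Things in the scene. Friction and masses are not known exactly. Their poses are not given: they have to be found in the camera images.
- cup_red: Red open plastic cup, 38 mm across the rim, 33 mm at the foot, 22 mm tall, loose (2 to 4 mm of play) in one of four round nests, 10 mm deep, two by two, 48 mm apart, in a white 100 x 100 mm tray. The other nests hold a blue, a yellow and a green cup; which is where varies. Origin: centre of its underside, 40 mm above the worktop.
- cup_blue: Blue cup, same size and origin as the red, in another nest of the same tray. The tray neither turns nor lifts: it runs level on crossed slides, free in both directions at once, about 1 N of friction each, and stays where it is left. It starts pulled out to the right, clear of the nozzle; all cups can reach the nozzle.
- knob (a point): Grip point, 74 mm above the worktop, on the axis of the black upright knob, 26 mm in diameter, standing from 46 to 96 mm above the worktop on a 30 mm wide bar (top at 46 mm), rigid with the tray, 150 mm from the tray's centre along -y. This point's x and y axes are the slides' directions. Travel from the start: x 30 mm either way; y about 112 mm left (+y), 10 mm right.
- nozzle (a point): Tip of the fixed doser's small steel nozzle with an orange ring, pointing down, 75 mm above the worktop, 13 mm above the cups' rims. Over it is a steel hopper, 50 mm across, up to 200 mm above the worktop, on an arm from a column 134 mm to the left (+y). When a cup is under the nozzle, the knob is 120 mm or more to the right of it.

How it is judged:
By the outcome, as a careful person would: the job done as asked, in the order asked, and still so for the second after the job is handed in, with the robot touching nothing.
It also fails if it takes over 35 s, if anything falls off the work surface, if the arm or the gripper's body presses on something with over 40 N, if the wrist force passes 120 N, or if a joint passes its speed limit or range.

### The arm

A 6-joint arm with a two-finger parallel gripper is mounted at the origin on a cart in front of the work surface, level with it; the furniture and walls round the work are solid. World frame = base frame: x ahead of the robot, y to its left, z up, the work surface at z = 0. Lengths are in mm, angles in rad, forces in N, time in s.
With the tool pointing down it reaches from about 300 to 750 mm from the base axis. Payload 8.5 kg.
Tool frame: the origin (TCP) lies at the very end of the fingers, on their centre line; the grasp point (between the pads) lies arm.pinch_z behind it (arm.pinch_z is the distance from the TCP to the grasp point, in mm); z points along the fingers, y is the direction in which the jaws open and shut (so a half turn about z gives the same grasp; the last joint's range is limited). The gripper opens to 88 mm and grips with 3 to 60 N. Pads are 18 mm wide; open, the fingers measure 123 mm over their backs; the gripper's body (75 mm by 187 mm) begins 45 mm behind the grasp point.
Start: joints at [-1.449, 0.381, 1.297, -0, 1.464, -0.215], TCP at [181.751, -519.083, 238.748] pointing down, gripper open.
Joint ranges: [-3.11, 3.11], [-0.89, 2.33], [0.22, 2.48], [-1.42, 4.56], [0.17, 2.85], [-2.88, 2.88]. Speed limits (rad/s): [2.39, 2.39, 3.14, 3.14, 3.14, 3.14].

### API

Orientations are given as a unit quaternion [w, x, y, z].
In Python, from plant import arm gives the robot as it stands.
- The arm moves only by the tool arm_command, never from a script. Its argument "targets" is a list of rows, each a list of 4 numbers: the shift along the tool's x, y, z in mm, then the turn about the tool's z in rad. A call has 1 to 8 rows; each row is the pose to reach, as a shift and turn from the pose commanded when the call began, along the tool's axes at that moment; what a row does not reach only later rows make up. A row lasts 1/10 s, in which the tool goes at most 50 mm and 8.59 degrees, less where a joint would pass 70% of its speed; a pose out of reach is approached as far as the arm can. A call with a gripper value outside its range is refused whole. "gripper" is the closure, from -1 (fully open) to 1 (shut), so that 0 is half open, set as the call begins (left out, the last holds). The fingers move at their own pace and stop on an object; the grip force is fixed at half the most. Time passes only in rows, so rows that repeat a pose let the fingers close. It gives the time, the measured TCP pose, the force and the opening at its end, in the units of the state.
- arm.read_state(): the state, without advancing time (a new reading comes with each control period).
- arm.grab_frame(name): name is "side" or "top"; returns the picture (420x560x3 uint8, red, green, blue); there is no depth.
- arm.camera_params(name): a dict with "camera_matrix" (3x3 intrinsics, pixels), "xyz" and "orientation" of the camera in the world. Camera axes: x right, y up, looking along -z (the intrinsics and any distortion apply to the point x, -y, -z); pixel columns grow to the right and rows downward; lengths in mm; the calibration is good to about 2 mm. A picture is of the moment at which its call begins. camera_params takes no time and is no camera call.
- arm.job_done(): hands the job in, once; it reports no verdict.
Trained networks look in the newest picture that a camera, given by its name, has taken for a name from the list of things; names that differ only in an ending like _2 or _b are one class to them, and where a whole thing is asked for, a point or a joint stands for the part that bears it (a point fixed in the world has none). Each returns a list of dicts, best first, with "conf" (0 to 1); they miss things now and then, are a little off and sometimes report something else, mostly with a low value. They report only what shows in the picture. A call takes as long as a camera call.
- arm.cut_out(camera, name): "region" (420x560 bool, what is visible of it) and "rect" ([centre column, centre row, width, height] in pixels, round what is visible of it).
The state is a dict: "t": time; "qpos": joint angles; "dq": joint speeds; "tau": joint torques, N m; "tcp_pos": TCP position; "tcp_rot": TCP orientation; "ft_force": force on the tool from outside, world axes, zero at the start; "wrist_torque": the same for the moment, N m; "finger_gap": finger opening in mm.
Only numpy, scipy, OpenCV 4.12 (cv2) and the standard library are available. Lean on these libraries where they do the work, as an engineer would, in place of code of your own. Each camera call takes 0.05 s, during which the arm holds its last target. There are 200 camera calls.

## Working session

There is one attempt and no reset: what is moved stays moved. The work goes in short steps, Python scripts to look and compute and a tool call to move; the robot and the scene stay as the last step left them, time stands still between calls to the robot, and variables do not carry over. Pictures are saved under pics/ and viewed, about 8 in all and at most 12, crops included, and the job is handed in when it is done.

Besides the shell and the picture viewer there is one more tool, called after ">>>" as name(argument=value, ...), one argument or row to a line, values as JSON. arm_command: Moves the arm, as the interface text tells. Its arguments: {"type":"object","properties":{"targets":{"type":"array"},"gripper":{"type":"number"}},"required":["targets"]}

```bash
mkdir -p pics; ls
cat > h.py <<'E'
import numpy as np, cv2
from scipy.spatial.transform import Rotation as R
from plant import arm
def q(o): return R.from_quat([o[1],o[2],o[3],o[0]]).as_matrix()
def cam(n):
    p=arm.camera_params(n); return np.array(p["camera_matrix"]),np.array(p["xyz"]),q(p["orientation"])
def proj(n,X):
    K,c,M=cam(n); v=M.T@(np.array(X,float)-c); v=np.array([v[0],-v[1],-v[2]]); u=K@v; return u[:2]/u[2]
def back(n,uv,z):
    K,c,M=cam(n); d=np.linalg.solve(K,[uv[0],uv[1],1]); d=M@np.array([d[0],-d[1],-d[2]]); return c+d*(z-c[2])/d[2]
def snap(n,f=None):
    im=arm.grab_frame(n)
    if f: cv2.imwrite("pics/"+f,im[:,:,::-1])
    return im
E
python3 - <<'E'
from h import *
print(arm.read_state(),arm.pinch_z)
for n in("top","side"):
    im=snap(n,n+"0.png"); print(n,arm.camera_params(n))
    for k in("cup_red","cup_blue","knob"):
        for d in arm.cut_out(n,k)[:2]: print(k,round(d["conf"],2),np.round(d["rect"],1),d["region"].sum())
E
```

```text
pics
{'t': 0.0, 'qpos': array([-1.44931468e+00,  3.81191256e-01,  1.29826902e+00,  8.74374699e-07,
        1.46355129e+00, -2.15311256e-01]), 'dq': array([0.0013763 , 0.00066666, 0.00150919, 0.00112128, 0.00201507,
       0.00305188]), 'tau': array([ 2.34163046e-03, -4.37920725e+01, -2.24556613e+01,  7.14964257e-02,
        3.52507608e-02, -1.29217938e-04]), 'tcp_pos': array([ 181.7121306 , -518.82436883,  238.1375156 ]), 'tcp_rot': array([-7.08655553e-04,  9.85854552e-01,  1.67601609e-01,  3.37059724e-05]), 'ft_force': array([ 0.18634035, -0.07744749, -0.58606874]), 'wrist_torque': array([-0.02894361,  0.0194259 , -0.02618172]), 'finger_gap': 88.03018548099227} 18.700000000000003
top {'camera_matrix': array([[487.12326712,   0.        , 280.30520787],
       [  0.        , 487.12326712, 212.62249126],
       [  0.        ,   0.        ,   1.        ]]), 'xyz': array([425.23445034, -26.53602945, 939.40669669]), 'orientation': array([ 0.70744889,  0.0102058 , -0.00878498, -0.70663621])}
cup_red 0.58 [212.4 210.   22.2  19. ] 308
cup_red 0.37 [242.2 182.7  21.2  20.5] 336
cup_blue 0.63 [243.2 183.4  21.3  23.3] 334
knob 0.71 [257.2 199.6 120.7  51.4] 2756
side {'camera_matrix': array([[390.75458903,   0.        , 279.71920572],
       [  0.        , 390.75458903, 214.91973109],
       [  0.        ,   0.        ,   1.        ]]), 'xyz': array([ 381.17714172, -676.16764083,  599.55161109]), 'orientation': array([ 0.89464394,  0.44439908, -0.02441591, -0.03905818])}
cup_red 0.44 [277.4 199.6  17.3  16.1] 185
cup_blue 0.58 [300.5 212.1  15.6  10.1] 194
knob 0.64 [291.6 227.4  49.5  61.7] 1278
```

```bash
python3 -c "
import cv2,numpy as np
a=cv2.imread('pics/top0.png');b=cv2.imread('pics/side0.png')
cv2.imwrite('pics/both0.png',cv2.resize(np.vstack([a,b]),None,fx=.71,fy=.71))"
```

```text
(no output)
```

View pics/top0.png

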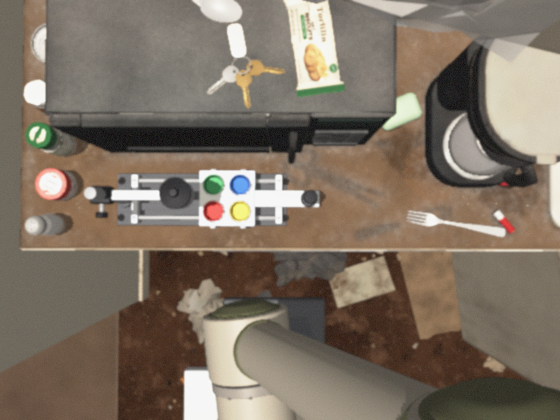

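View pics/side0.png

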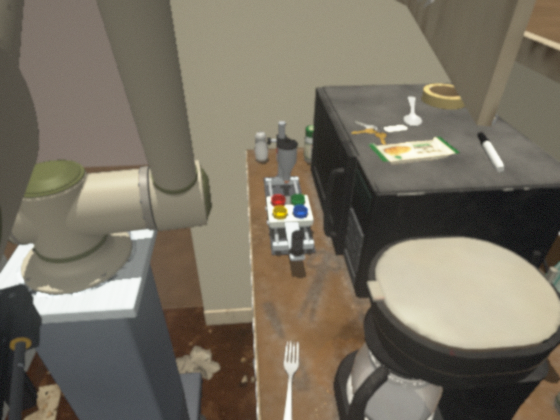

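The top view shows the tray at about (227,198), with red at (213,211) on the +y side and blue at (241,184). The knob is at (310,199), the hopper at (175,192), and a microwave stands on the +x side. Next I'll zoom in.

Run:
```python
import cv2,numpy as np
a=cv2.imread('pics/top0.png')[140:245,70:340];b=cv2.imread('pics/side0.png')[110:270,240:340]
cv2.imwrite('pics/c1.png',cv2.resize(a,None,fx=2.9,fy=2.9,interpolation=cv2.INTER_CUBIC))
cv2.imwrite('pics/c2.png',cv2.resize(b,None,fx=3.7,fy=3.7,interpolation=cv2.INTER_CUBIC))
```

```text
(no output)
```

View pics/c1.png

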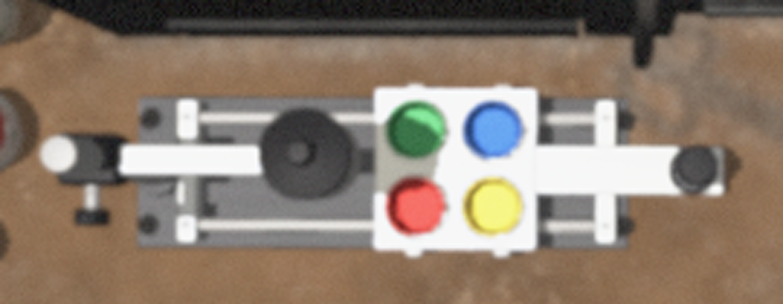

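View pics/c2.png

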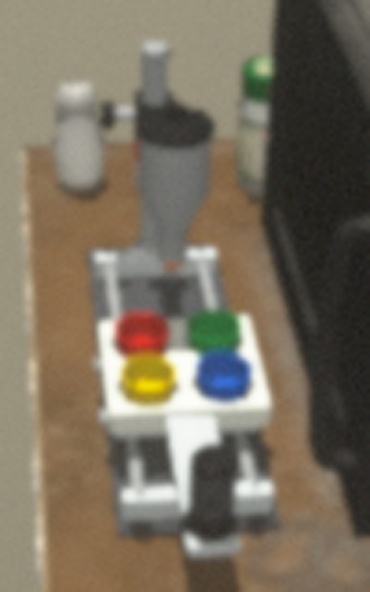

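```bash
cat >> h.py <<'E'
HSV={"red":((0,130,80),(8,255,255)),"blue":((100,130,60),(125,255,255)),"yellow":((24,120,80),(34,255,255)),"green":((55,120,40),(90,255,255))}
def cups(n,im,win):
    u0,u1,v0,v1=win; h=cv2.cvtColor(np.ascontiguousarray(im),cv2.COLOR_RGB2HSV)
    r={}
    for k,(a,b) in HSV.items():
        m=cv2.inRange(h,a,b)
        if k=="red": m|=cv2.inRange(h,(172,130,80),(180,255,255))
        w=np.zeros_like(m); w[v0:v1,u0:u1]=m[v0:v1,u0:u1]
        nn,l,s,c=cv2.connectedComponentsWithStats(w)
        if nn>1:
            i=1+s[1:,4].argmax(); r[k]=(s[i],c[i])
    return r
E
python3 - <<'E'
from h import *
t=cv2.imread('pics/top0.png')[:,:,::-1]; s=cv2.imread('pics/side0.png')[:,:,::-1]
for n,im,w in(("top",t,(180,270,160,240)),("side",s,(255,325,185,225))):
    for k,(st,c) in cups(n,im,w).items():
        x,y,ww,hh,a=st
        # top: visible blob edges ~ rim circle
        print(n,k,st,c.round(1),"rim@62",back(n,c,62)[:2].round(1),"bbox",back(n,(x+ww/2-.5,y+hh/2-.5),62)[:2].round(1))
    print(n)
h=cv2.cvtColor(np.ascontiguousarray(s),cv2.COLOR_RGB2HSV)
m=cv2.inRange(h,(3,90,80),(20,255,255)); m[:175]=0;m[190:]=0;m[:,:278]=0;m[:,295:]=0
ys,xs=np.nonzero(m);print("orange",list(zip(xs,ys)))
print("knob top",back("top",(310,197.9),96).round(1),"lid",[back("top",(175.4,192.6),z).round(1) for z in(180,190,200)])
for d in arm.cut_out("side","knob")[:1]:
    r=d["region"];print([ (i,np.nonzero(r[i])[0].min(),np.nonzero(r[i])[0].max()) for i in range(196,260,4) if r[i].any()])
print("microwave handle",back("top",(292,160),150), "edge",back("top",(280,152),20),back("top",(280,115),250))
print("bar edges", proj("top",[450,-60,46]))
K=t.astype(int).sum(2)
print("white tray rows", [K[150:240,u].tolist() for u in (285,)])
E
```

```text
top red [204 202  19  18 274] [212.7 210.7] rim@62 [452.2  97.2] bbox [452.5  96.6]
top blue [231 176  18  18 257] [239.5 184.4] rim@62 [499.7  49. ] bbox [499.5  49. ]
top yellow [230 202  19  18 150] [238.2 210.7] rim@62 [452.1  51.1] bbox [452.5  49.7]
top green [205 178  16  15 149] [211.7 186.2] rim@62 [496.4  99.2] bbox [498.5  97.7]
top
side red [272 195  13  10 115] [278.  199.5] rim@62 [452.4  91.4] bbox [452.5  91.5]
side blue [294 205  13  12 125] [300.  210.6] rim@62 [499.2  42.6] bbox [499.3  43.1]
side yellow [273 207  14  12 141] [279.6 212.4] rim@62 [451.7  39.7] bbox [451.3  39.2]
side green [292 195  12  10  91] [297.4 199.3] rim@62 [499.2  88.4] bbox [499.2  87.8]
side
orange [(np.int64(292), np.int64(175)), (np.int64(293), np.int64(175)), (np.int64(294), np.int64(175)), (np.int64(286), np.int64(181)), (np.int64(286), np.int64(182))]
knob top [473.5 -76.3  96. ] lid [array([476.7, 138.9, 180. ]), array([476.1, 136.7, 190. ]), array([475.4, 134.5, 200. ])]
[(196, np.int64(267), np.int64(288)), (200, np.int64(266), np.int64(308)), (204, np.int64(266), np.int64(309)),
[... 432 characters left out ...]
int64(303)), (256, np.int64(290), np.int64(304))]
microwave handle [532.04497857 -43.84971184 150.        ] edge [564.81912993 -23.96060951  20.        ] [582.76344147 -24.5418135  250.        ]
bar edges [299.53232361 212.22679004]
white tray rows [[82, 119, 214, 321, 368, 376, 373, 381, 363, 368, 364, 358, 347, 333, 334, 343, 334, 336, 333, 343, 358, 349, 332, 330, 347, 337, 340, 304, 238, 192, 167, 177, 175, 175, 236, 318, 342, 347, 354, 383, 605, 734, 740, 738, 738, 738, 739, 739, 740, 740, 741, 738, 739, 741, 741, 741, 674, 466, 367, 356, 349, 352, 353, 324, 281, 214, 191, 185, 167, 172, 201, 270, 323, 351, 349, 327, 318, 328, 332, 329, 330, 327, 328, 343, 338, 348, 334, 332, 339, 338]]
```

Run:
```python
import cv2,numpy as np
a=cv2.imread('pics/top0.png')[105:215,230:350];b=cv2.imread('pics/side0.png')[75:300,290:400]
f=lambda i,s,sz:cv2.LUT(cv2.resize(i,sz,interpolation=cv2.INTER_CUBIC),(255*(np.arange(256)/255)**.45).astype(np.uint8))
A=f(a,0,(480,440));B=f(b,0,(220*4//3,450*4//3));o=np.zeros((600,780,3),np.uint8);o[:440,:480]=A;o[:,484:484+293]=B
cv2.imwrite('pics/c3.png',o)
from h import *
print("nozzle side",[back("side",(286,181.5),z).round(1) for z in(75,80)], proj("side",[476,136,77]),proj("side",[473.5,-76,96]))
```

```text
nozzle side [array([477.7, 149.8,  75. ]), array([476.8, 142. ,  80. ])] [285.91974141 183.82790643] [295.82098904 232.60350132]
```

View pics/c3.png

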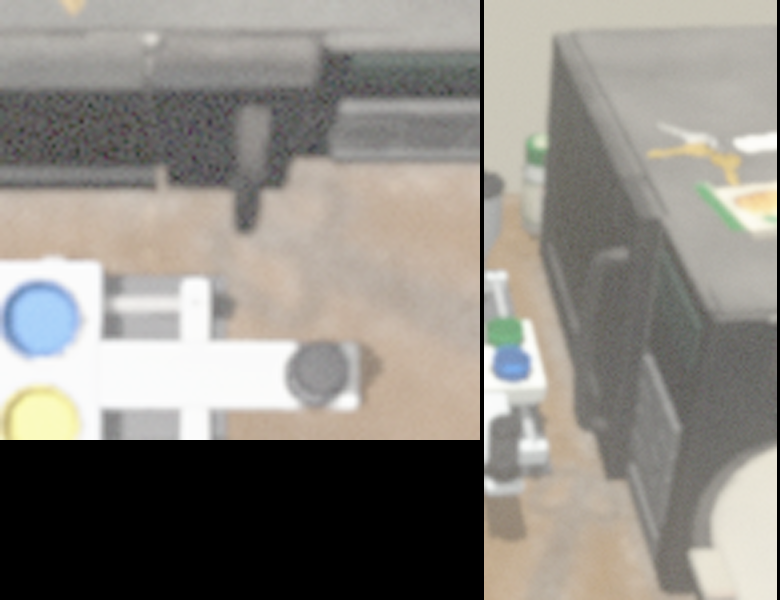

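Run:
```python
from h import *
for nm,a,b in(("bot",(291.5,162),(328,233)),("top",(293,132),(334,169))):
    for z in(40,60,80,100,150,180,200,220,240): 
        p,q_=back("top",a,z),back("side",b,z); print(nm,z,p[:2].round(0),q_[:2].round(0))
```

```text
bot 40 [543. -45.] [555. -16.]
bot 60 [541. -45.] [549. -40.]
bot 80 [538. -45.] [543. -64.]
bot 100 [535. -44.] [537. -87.]
bot 150 [529. -43.] [ 521. -146.]
bot 180 [525. -42.] [ 512. -182.]
bot 200 [522. -42.] [ 506. -205.]
bot 220 [520. -42.] [ 499. -229.]
bot 240 [517. -41.] [ 493. -252.]
top 40 [599. -48.] [626. 260.]
top 60 [595. -48.] [617. 226.]
top 80 [591. -47.] [608. 193.]
top 100 [587. -47.] [599. 159.]
top 150 [578. -45.] [578.  76.]
top 180 [572. -45.] [565.  26.]
top 200 [568. -44.] [556.  -8.]
top 220 [564. -44.] [547. -41.]
top 240 [560. -43.] [538. -75.]
```

```bash
cat >> h.py <<'E'
def need(tgt,yaw=0.0):
    "shift in tool axes and turn to reach TCP tgt with tool x at world yaw"
    s=arm.read_state(); M=q(s["tcp_rot"]); y=np.arctan2(M[1,0],M[0,0])
    print("tcp",s["tcp_pos"].round(1),"yaw",y.round(4),"F",s["ft_force"].round(1),"gap",round(s["finger_gap"],1),"t",round(s["t"],2))
    print("need",(M.T@(np.array(tgt)-s["tcp_pos"])).round(1),"turn",round(y-yaw,3))
E
python3 -c "
from h import *
need([469,-76,130])"
```

```text
tcp [ 181.7 -519.1  238.7] yaw 0.3368 F [ 0.3 -0.2 -0.5] gap 87.7 t 0.45
need [ 417.5 -323.2  108.8] turn 0.337
```

>>> arm_command(
  targets=[
    [20,-16,0,0.03],
    [55,-43,0,0.09],
    [92,-71,0,0.15],
    [130,-100,0,0.2],
    [167,-129,0,0.25],
    [204,-158,0,0.3],
    [241,-187,5,0.337],
    [270,-209,10,0.337],
  ],
  gripper=-1,
)

```text
t: 1.25
tcp_pos: [368.3, -230.4, 228.9]
tcp_rot: [0.0, 1.0, -0.0, 0.0]
ft_force: [-0.5, -0.0, -0.7]
finger_gap: 88.2
```

```bash
python3 -c "
from h import *
need([469,-76,130])"
```

```text
tcp [ 368.3 -230.4  228.9] yaw -0.0004 F [-0.5 -0.  -0.7] gap 88.2 t 1.25
need [ 100.5 -154.5   98.9] turn -0.0
```

>>> arm_command(
  targets=[
    [15,-23,5,0],
    [35,-54,20,0],
    [58,-89,42,0],
    [80,-123,70,0],
    [94,-145,90,0],
    [100,-154,99,0],
    [100,-154,99,0],
  ],
)

```text
t: 1.95
tcp_pos: [467.5, -77.9, 129.1]
tcp_rot: [-0.0, 1.0, 0.001, -0.001]
ft_force: [-0.6, -1.0, 0.6]
finger_gap: 87.9
```

Run:
```python
from h import *
need([469,-76,55.3])
a=snap("top")[100:240,170:370];b=snap("side")[100:270,230:380]
o=np.zeros((600,800,3),np.uint8);A=cv2.resize(a,(400,280));B=cv2.resize(b,(529,600));o[:280,:270]=A[:,65:335];o[:,271:]=B
cv2.imwrite('pics/d1.png',o[:,:,::-1])
```

```text
tcp [467.5 -77.9 129.1] yaw 0.0017 F [-0.6 -1.   0.6] gap 87.9 t 1.95
need [ 1.6 -1.9 73.8] turn 0.002
```

View pics/d1.png

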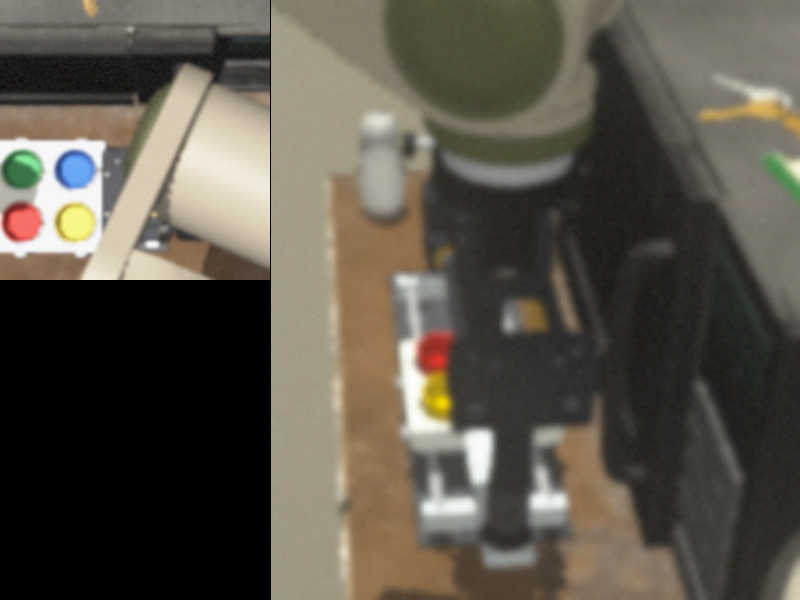

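The hand is over the knob and the body's narrow side lies along x. The near finger is at (510,480), in line with the bar, and the oven handle is clear to the right. Now I'll lower and grip.

>>> arm_command(
  targets=[
    [1,-2,15,0],
    [1,-2,40,0],
    [1,-2,62,0],
    [1,-2,73,0],
    [1,-2,73,0],
  ],
)

```text
t: 2.55
tcp_pos: [468.1, -77.8, 56.6]
tcp_rot: [-0.0, 1.0, -0.001, -0.0]
ft_force: [-0.2, 0.5, 0.8]
finger_gap: 88.4
```

>>> arm_command(
  targets=[
    [0,0,0,0],
    [0,0,0,0],
    [0,0,0,0],
    [0,0,0,0],
    [0,0,0,0],
    [0,0,0,0],
  ],
  gripper=1,
)

```text
t: 3.15
tcp_pos: [468.6, -76.6, 56.9]
tcp_rot: [0.0, 1.0, -0.0, 0.0]
ft_force: [0.4, 0.2, -0.2]
finger_gap: 41.8
```

Run:
```python
from h import *
need([492,-37,55.5])
for n,w in(("top",(160,280,150,240)),("side",(255,325,175,225))):
    im=snap(n,n+"1.png")
    for k,(st,c) in cups(n,im,w).items(): print(n,k,st[4],c.round(1),back(n,c,62)[:2].round(1))
```

```text
tcp [468.6 -76.6  56.9] yaw -0.0001 F [ 0.4  0.2 -0.2] gap 41.8 t 3.15
need [ 23.4 -39.6   1.4] turn -0.0
top red 273 [212.7 210.6] [452.3  97.2]
top blue 257 [239.5 184.4] [499.7  49. ]
top yellow 148 [238.2 210.6] [452.4  51.2]
top green 148 [211.6 186.2] [496.4  99.3]
side red 22 [273.3 201.5] [440.5  83.9]
side yellow 47 [276.1 214.2] [443.   33.5]
```

>>> arm_command(
  targets=[
    [0,0,0,0],
    [0,0,0,0],
    [0,0,0,0],
    [0,0,0,0],
  ],
  gripper=1,
)

```text
t: 3.65
tcp_pos: [468.5, -76.6, 56.7]
tcp_rot: [-0.0, 1.0, -0.0, -0.0]
ft_force: [-0.4, 0.0, 0.5]
finger_gap: 24.8
```

Run:
```python
from h import *
need([492,-37,55.5])
for n,w in(("top",(160,280,150,240)),):
    im=snap(n,n+"1.png")
    for k,(st,c) in cups(n,im,w).items(): print(n,k,st[4],c.round(1),back(n,c,62)[:2].round(1))
```

```text
tcp [468.5 -76.6  56.7] yaw -0.0002 F [-0.4  0.   0.5] gap 24.8 t 3.65
need [ 23.5 -39.6   1.2] turn -0.0
top red 273 [213.  210.7] [452.2  96.6]
top blue 260 [239.6 184.4] [499.7  48.8]
top yellow 149 [238.3 210.4] [452.7  50.9]
top green 150 [211.8 186.1] [496.5  99. ]
```

Run:
```python
from h import *
t=cv2.imread('pics/top0.png');s=cv2.imread('pics/side0.png')
def ring(im,n,c,z,r,u0,v0,f,col):
    for a in np.linspace(0,2*np.pi,40):
        p=proj(n,[c[0]+r*np.cos(a),c[1]+r*np.sin(a),z]); p=((p-[u0,v0]+.5)*f).round().astype(int); cv2.circle(im,tuple(map(int,p)),1,col,-1)
A=cv2.resize(t[165:220,145:215],None,fx=7,fy=7,interpolation=cv2.INTER_CUBIC)
B=cv2.resize(s[130:190,262:312],None,fx=6,fy=6,interpolation=cv2.INTER_CUBIC)
N=[476,137]
ring(A,"top",N,200,25,145,165,7,(0,255,255));ring(A,"top",N,180,25,145,165,7,(0,255,0))
ring(B,"side",N,200,25,262,130,6,(0,255,255));ring(B,"side",N,180,25,262,130,6,(0,255,0));ring(B,"side",N,75,3,262,130,6,(0,0,255))
o=np.zeros((400,800,3),np.uint8);o[:A.shape[0],:490]=A;o[:360,500:800]=B
cv2.imwrite('pics/e1.png',o)
```

```text
(no output)
```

View pics/e1.png

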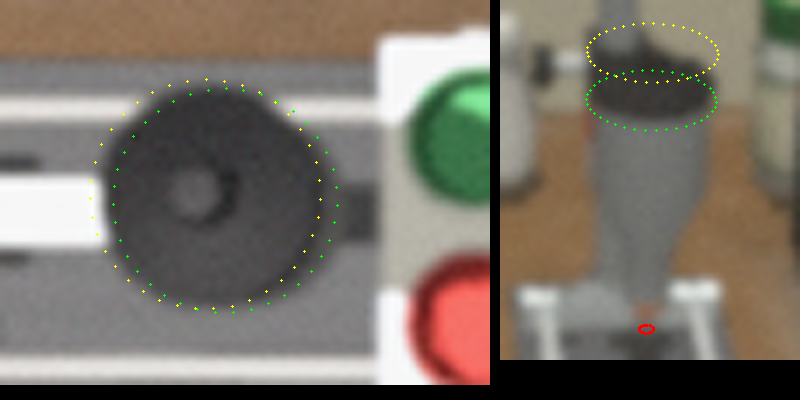

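>>> arm_command(
  targets=[
    [1,-2,0,0],
    [4,-7,0,0],
    [9,-14,0,0],
    [13,-22,0,0],
    [18,-29,0,0],
    [22,-35,0,0],
    [24,-38,0,0],
    [24,-39,0,0],
  ],
)

```text
t: 4.5
tcp_pos: [493.1, -37.2, 56.8]
tcp_rot: [0.0, 1.0, 0.0, 0.0]
ft_force: [0.6, -0.5, 0.1]
finger_gap: 24.7
```

Run:
```python
from h import *
need([492.8,-37.6,56.7])
im=snap("top","top2.png")
for k,(st,c) in cups("top",im,(160,280,150,240)).items(): 
    x,y,w,h_=st[:4];print(k,st,back("top",c,62)[:2].round(1),back("top",(x+w/2-.5,y+h_/2-.5),62)[:2].round(1))
im2=snap("side","side2.png")
A=cv2.resize(im[140:245,130:310],(540,315),interpolation=cv2.INTER_CUBIC);B=cv2.resize(im2[110:260,250:380],(260,300))
o=np.zeros((315,800,3),np.uint8);o[:,:540]=A;o[:300,540:]=B
cv2.imwrite('pics/f1.png',o[:,:,::-1])
```

```text
tcp [493.1 -37.2  56.8] yaw 0.0004 F [ 0.6 -0.5  0.1] gap 24.7 t 4.5
need [-0.3  0.4  0.1] turn 0.0
red [190 189  11  18 105] [474.3 127.8] [475.9 129.2]
blue [209 162  19  18 253] [524.1  87.7] [524.8  87.9]
yellow [209 188  17  19 116] [476.1  88.3] [476.9  89.5]
green [183 163  10  16  35] [526.7 145.5] [524.7 143. ]
```

View pics/f1.png

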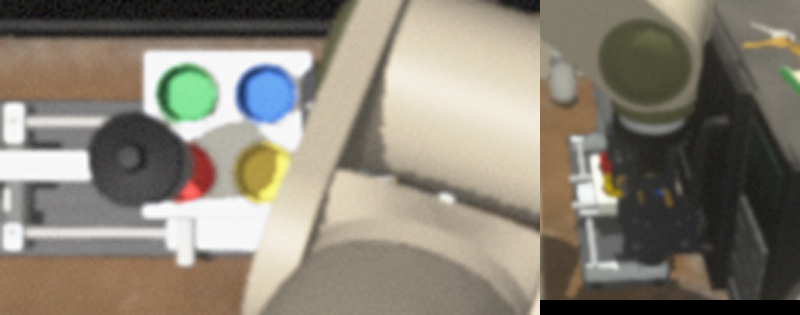

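>>> arm_command(
  targets=[
    [0,0,0,0],
    [0,0,0,0],
    [0,0,0,0],
    [0,0,0,0],
    [0,0,-5,0],
    [0,0,-20,0],
    [0,0,-40,0],
    [0,0,-52,0],
  ],
  gripper=0,
)

```text
t: 5.4
tcp_pos: [492.9, -37.7, 110.3]
tcp_rot: [0.0, 1.0, -0.0, 0.001]
ft_force: [0.3, 0.2, -0.2]
finger_gap: 44.1
```

>>> arm_command(
  targets=[
    [-15,0,0,0],
    [-50,0,0,0],
    [-90,0,0,0],
    [-125,0,0,0],
    [-140,0,0,0],
  ],
)

```text
t: 5.9
tcp_pos: [349.8, -36.9, 108.9]
tcp_rot: [-0.0, 1.0, -0.0, -0.001]
ft_force: [0.6, 0.3, -0.6]
finger_gap: 43.7
```

Run:
```python
from h import *
need([492.8,-37.6,56.7])
im=snap("top","top3.png");im2=snap("side","side3.png")
for n,i,w in(("top",im,(160,280,150,240)),("side",im2,(255,325,175,225))):
  for k,(st,c) in cups(n,i,w).items(): 
    x,y,w_,h_=st[:4];print(n,k,st,back(n,c,62)[:2].round(1),back(n,(x+w_/2-.5,y+h_/2-.5),62)[:2].round(1))
A=cv2.resize(im[140:245,150:310],(480,315),interpolation=cv2.INTER_CUBIC);B=cv2.resize(im2[150:250,262:312],(300,600),interpolation=cv2.INTER_CUBIC)
o=np.zeros((600,800,3),np.uint8);o[:315,:480]=A;o[:,500:]=B
for a in np.linspace(0,6.28,30):
    p=proj("side",[476.5+19*np.cos(a),136+19*np.sin(a),62]);o[int((p[1]-150+.5)*6),int(500+(p[0]-262+.5)*6)]=(255,255,0)
cv2.imwrite('pics/g1.png',o[:,:,::-1])
```

```text
tcp [349.8 -36.9 108.9] yaw -0.0005 F [ 0.6  0.3 -0.6] gap 43.7 t 5.9
need [143.    0.6  52. ] turn -0.0
top red [190 189  11  18 103] [474.  127.5] [475.9 129.2]
top blue [210 163  18  17 257] [523.8  87.2] [523.9  87. ]
top yellow [210 188  17  19 125] [476.2  86.7] [476.9  87.7]
top green [184 164   5  14  25] [524.1 146.9] [524.7 145.7]
side red [281 186  11  10 100] [475.4 130. ] [475.7 128.8]
side blue [302 195  12  12 113] [522.8  81.5] [522.6  81.7]
side yellow [282 197  14  11 126] [476.1  78.4] [476.5  79.1]
side green [300 186  11   9  79] [523.5 126.2] [523.1 127.3]
```

View pics/g1.png

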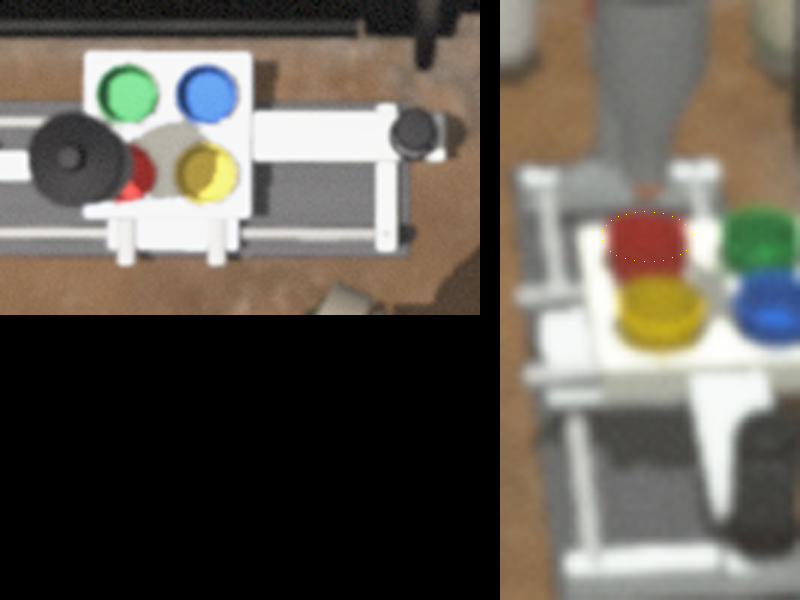

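Red is under the nozzle: its rim is centred at (648,237) and the orange ring is at (648,190), in line in x, and y agrees with the hopper triangulation to about 1 mm. It has stood still for over a second. Now I'll regrasp.

>>> arm_command(
  targets=[
    [15,0,0,0],
    [50,0,0,0],
    [90,0,0,0],
    [128,0,0,0],
    [142,0,0,0],
    [143,0,0,0],
  ],
)

```text
t: 6.6
tcp_pos: [497.9, -37.6, 108.5]
tcp_rot: [0.0, 1.0, 0.0, 0.001]
ft_force: [0.2, 0.2, 0.6]
finger_gap: 44.0
```

>>> arm_command(
  targets=[
    [0,0,10,0],
    [0,0,28,0],
    [0,0,45,0],
    [0,0,52,0],
    [0,0,52,0],
  ],
)

```text
t: 7.1
tcp_pos: [494.6, -37.5, 56.0]
tcp_rot: [-0.0, 1.0, -0.0, -0.001]
ft_force: [-0.3, -0.7, 0.6]
finger_gap: 44.1
```

>>> arm_command(
  targets=[
    [0,0,0,0],
    [0,0,0,0],
    [0,0,0,0],
    [0,0,0,0],
    [0,0,0,0],
    [0,0,0,0],
    [0,0,0,0],
  ],
  gripper=1,
)

```text
t: 7.8
tcp_pos: [495.8, -37.8, 57.1]
tcp_rot: [0.0, 1.0, -0.0, 0.0]
ft_force: [-0.8, -1.5, 5.8]
finger_gap: 25.4
```

Run:
```python
from h import *
need([445.5,11,56.7])
for k,(st,c) in cups("top",snap("top","top4.png"),(160,280,150,240)).items(): print(k,st,back("top",c,62)[:2].round(1))
```

```text
tcp [495.8 -37.8  57.1] yaw -0.0002 F [-0.8 -1.5  5.8] gap 25.4 t 7.8
need [-50.3 -48.8   0.3] turn -0.0
red [190 189  12  18 109] [474.2 127.5]
blue [210 163  18  17 258] [523.8  87. ]
yellow [212 188  14  19  92] [475.8  85.9]
green [184 164   6  15  24] [522.4 145.9]
```

>>> arm_command(
  targets=[
    [-2,-2,0,0],
    [-8,-8,0,0],
    [-16,-16,0,0],
    [-25,-25,0,0],
    [-34,-34,0,0],
    [-42,-42,0,0],
    [-46,-47,0,0],
    [-47.3,-48.6,0,0],
  ],
)

```text
t: 8.65
tcp_pos: [447.8, 11.7, 57.1]
tcp_rot: [0.0, 1.0, 0.0, 0.0]
ft_force: [1.0, -1.3, 5.8]
finger_gap: 25.2
```

>>> arm_command(
  targets=[
    [0,0,0,0],
    [0,0,0,0],
  ],
)

```text
t: 8.85
tcp_pos: [447.8, 11.6, 56.9]
tcp_rot: [-0.0, 1.0, -0.0, -0.0]
ft_force: [-1.6, 0.6, 6.8]
finger_gap: 24.9
```

Run:
```python
from h import *
need([448.5,10.8,57])
for k,(st,c) in cups("top",snap("top","top5.png"),(140,280,150,240)).items(): print(k,st,back("top",c,62)[:2].round(1))
```

```text
tcp [447.8  11.6  56.9] yaw -0.0 F [-1.6  0.6  6.8] gap 24.9 t 8.85
need [ 0.7  0.8 -0.1] turn -0.0
red [155 215  20  19 273] [428.4 184.4]
blue [189 190   9  17  51] [472.4 130.9]
yellow [182 215  10  16  68] [432.6 146.4]
green [158 202   4   4   8] [465.2 193.4]
```

>>> arm_command(
  targets=[
    [0,0,0,0],
    [0,0,0,0],
    [0,0,0,0],
    [0,0,0,0],
    [0,0,-5,0],
    [0,0,-20,0],
    [0,0,-40,0],
    [0,0,-52,0],
  ],
  gripper=0,
)

```text
t: 9.7
tcp_pos: [448.5, 10.9, 110.1]
tcp_rot: [0.0, 1.0, -0.0, 0.001]
ft_force: [-0.2, 0.3, -0.4]
finger_gap: 44.5
```

>>> arm_command(
  targets=[
    [-10,5,0,0],
    [-35,20,0,0],
    [-65,50,0,0],
    [-85,90,0,0],
    [-100,130,0,0],
    [-105,150,0,0],
    [-105,150,0,0],
  ],
)

```text
t: 10.4
tcp_pos: [342.1, -140.7, 108.4]
tcp_rot: [-0.0, 1.0, -0.002, -0.0]
ft_force: [0.1, 0.6, -0.6]
finger_gap: 44.0
```

Run:
```python
from h import *
need([448.5,10.8,57])
im=snap("top","top6.png");im2=snap("side","side6.png")
for n,i,w in(("top",im,(140,280,150,240)),("side",im2,(255,325,165,225))):
  for k,(st,c) in cups(n,i,w).items(): print(n,k,st,back(n,c,62)[:2].round(1))
A=cv2.resize(im[140:245,130:290],(480,315),interpolation=cv2.INTER_CUBIC);B=cv2.resize(im2[150:250,255:305],(300,600),interpolation=cv2.INTER_CUBIC)
o=np.zeros((600,800,3),np.uint8);o[:315,:480]=A;o[:,500:]=B
for a in np.linspace(0,6.28,30):
    p=proj("side",[476.5+19*np.cos(a),136+19*np.sin(a),62]);o[int((p[1]-150+.5)*6),int(500+(p[0]-255+.5)*6)]=(255,255,0)
cv2.imwrite('pics/h1.png',o[:,:,::-1])
```

```text
tcp [ 342.1 -140.7  108.4] yaw -0.0044 F [ 0.1  0.6 -0.6] gap 44.0 t 10.4
need [ 105.8 -152.    51.3] turn -0.004
top red [155 215  20  19 268] [428.5 184.3]
top blue [189 190  11  17  86] [472.5 128.6]
top yellow [182 215  16  19 110] [428.1 142.8]
top green [158 202   4   4   6] [465.  192.5]
side red [260 176  12  10 101] [428.7 181.2]
side blue [281 185  11  12 103] [475.2 127.9]
side yellow [261 187  13  11 117] [428.3 127. ]
side green [279 177   5   8  20] [467.1 173.2]
```

View pics/h1.png

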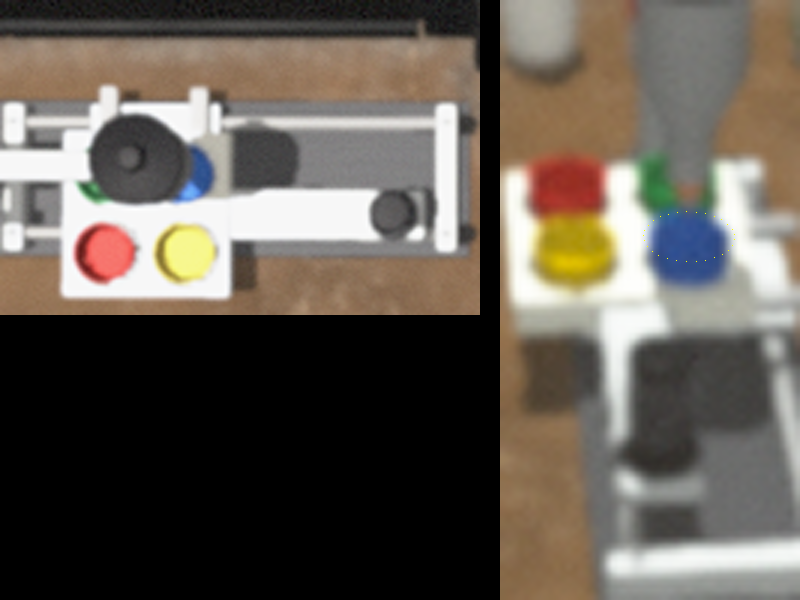

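The blue rim is centred at (688,237), within half a pixel of the predicted ring under the nozzle. All the cups are seated and the hand is clear.

```bash
python3 -c "
from plant import arm
print(arm.job_done())"
```

```text
the job is handed in; nothing more can be done
None
```

The job is done and handed in at about 10.5 s, against the 35 s limit; it reports no verdict.

- **Red cup:** I slid the tray by the knob until the red cup was under the nozzle, about (476, 135.5) against my nozzle estimate of (476.5, 136). It stood still there for about 3 s while I let go, checked from the side, and gripped the knob again.
- **Blue cup:** I then slid the tray on until the blue cup was at about (475.8, 136.2), let go and backed away. After release, both cameras put the blue cup within about 1 mm of the nozzle estimate. All four cups were seated, and the wrist force read near zero.

**What is less certain:**
- **Nozzle position:** I got it from the hopper's outline in both views, because the tip itself hardly shows. The small orange ring alone would put it up to about 10 mm further in y, but that fits if the ring sits a few mm above the tip.
- **Cup positions:** the hopper partly hides the cups from above when they are under the nozzle. I took the final positions from the tray's measured travel and a rim overlay in the side view.
- **Second grip:** the wrist read 6 to 7 N while I held the knob the second time, and it cleared on release.

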